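# Restart the Wi-Fi repeater at the desk power unit

## Robot

A 7-joint arm with a two-finger parallel gripper is mounted at the origin on the work surface. World frame = base frame: x ahead of the robot, y to its left, z up, the work surface at z = 0. Lengths are in mm, angles in rad, forces in N, time in s.
With the tool pointing down it reaches from about 400 to 875 mm from the base axis. Payload 19.3 kg.
Tool frame: the origin (TCP) lies at the very end of the fingers, on their centre line; the grasp point (between the pads) lies 19 mm behind it (grip_point_offset is the z of the grasp point in the tool frame, in mm); z points along the fingers, y is the line along which they close (so a half turn about z gives the same grasp; the last joint's range is limited). The gripper opens to 85 mm and grips with 20 to 120 N. Pads are 22 mm wide; open, the fingers measure 114 mm over their backs; the gripper's body (76 mm by 85 mm) begins 54 mm behind the grasp point. The pads swing forward as they close: fully open they stand 13 mm farther back than shut.
Start: joints at [1.14, 0.521, -0.036, 1.599, 0.021, 1.021, -0.113], TCP at [220.611, -584.761, 231.291] pointing down, gripper open.
Joint ranges: [-2.91, 2.91], [-0.3, 2.13], [-1.5, 1.42], [0.17, 2.43], [-1.26, 4.41], [0.16, 1.93], [-2.52, 2.52]. Speed limits (rad/s): [1.89, 1.89, 2.39, 2.39, 3.01, 3.01, 3.01].

## Interface

Orientations are given as a 3x3 rotation matrix whose columns are the frame's x, y, z axes.
In Python, from workcell import movep, movel, goto_joints, open_gripper, clamp, wait, inverse_kinematics, read_state, camera, PlanningError, finish_job, grip_point_offset gives the robot as it stands. Calls block until the motion is done:
- movep(position, orientation): joint-space move of the TCP to a pose.
- movel(position, frame=None, max_speed=150, guard=None): straight line of the TCP; frame=None keeps the orientation; max_speed is the mean speed in mm/s. With guard (N) it stops when the force on the tool has changed by that much, and returns True; else False.
- goto_joints(angles): joint-space move.
- open_gripper() and clamp(): open the fingers fully, or close them until they stop; the grip force is fixed at half the most.
- wait(seconds).
- inverse_kinematics(position, orientation): joint angles nearest the present ones, or None.
- read_state(): the state.
- camera(name): name is "scene" or "top" or "wrist"; returns a dict with "image" (420x560x3 uint8, blue, green, red), "range_z" (420x560 float32, mm along the optical axis (not along the pixel's ray), 0 where there is no reading), "fx", "fy", "cx", "cy" (pixels), "cam_to_world" (4x4, takes a point from camera to world coordinates). Camera axes: x right, y up, looking along -z (the intrinsics and any distortion apply to the point x, -y, -z); pixel columns grow to the right and rows downward; lengths in mm; the calibration is good to about 2 mm. The wrist camera is an equidistant fisheye: a pixel r from the principal point sees the ray r / f radians off the axis. A picture is of the moment at which its call begins.
A pose or a line that the arm cannot do raises PlanningError and nothing moves.
- finish_job(): hands the job in; it is judged then, once.
The state is a dict: "time": time; "qpos": joint angles; "qvel": joint speeds; "joint_efforts": joint torques, N m; "eef_pos": TCP position; "tool_rot": TCP orientation; "ft_force": force on the tool from outside, world axes, zero at the start; "torque": the same for the moment, N m; "finger_gap": finger opening in mm; "gripper_force": force on a finger pad.
Only numpy, scipy, OpenCV 4.12 (cv2) and the standard library are available. Lean on these libraries where they do the work, as an engineer would, in place of code of your own. Each camera call takes 0.05 s, during which the arm holds its last target. There are 200 camera calls.

## Task

The Wi-Fi repeater, the white box with green light stripes and two grey aerials, has hung: restart it at its own rocker switch, the red one directly in front of it on the desk power unit. With the fingertips, gently press down the raised, ring-marked end of that rocker until it is fully off, leave it off for two seconds, then press down the bar-marked end until it is fully on again, and draw the hand clear. Leave the other three rockers on, pull or shift nothing that is plugged in, and leave the other things on the desk where they are.

Things in the scene. Friction and masses are not known exactly. Their poses are not given: they have to be found in the camera images.
- power_unit: Desk power unit fixed to the desk: black block 130 x 275 x 45 mm (x, y, z). Origin at the centre of its underside; x points away from the robot's side, y along its length. On top, four round sockets 64 mm apart along y, each with something plugged in and a red rocker switch in front of it (68 mm towards the unit's -x).
- repeater: The Wi-Fi repeater: white box 46 x 50 x 56 mm (x, y, z) with a green light stripe on its top and front and two grey paddle aerials up its back (+x side; they reach 60 mm up and 31 mm back). It stands loosely in one of the four sockets, which one changes. Origin at the centre of its underside, level with the unit's top (45 mm above the desk), exactly over its socket's centre.
- charger: Grey charger cube 42 x 42 x 38 mm with two ports in its top, in another socket; origin as for the repeater. Leave alone.
- night_light: Night light, round white foot with an amber glass dome, 44 mm across, 46 mm high, in another socket; origin as for the repeater. Leave alone.
- timer: Round blue plug-in timer with a white dial and a black bar on top, 50 mm across, 44 mm high, in another socket; origin as for the repeater. Leave alone.
- phone: Black phone lying flat, 74 x 150 x 9 mm; origin under its centre. Leave alone.
- mug: White mug, 80 mm across, 94 mm high, handle to its +y; origin under its centre. Leave alone.
- planter: Small grey concrete pot with a green succulent, 74 mm across, about 125 mm high; origin under its centre. Leave alone.
- jack: Dark steel jack ornament (six balls on three crossed rods), about 80 mm across, 55 mm high; origin under its centre. Leave alone.
- stapler: Orange and black stapler, 36 x 125 x 46 mm, long side along its y; origin under its centre. Leave alone.
- socket0 (a point): Centre of the mouth of socket 0, on the unit's top (45 mm above the desk), at x +28 mm, y -96 mm of the unit. Its switch is rocker0.
- socket1 (a point): Centre of the mouth of socket 1, on the unit's top (45 mm above the desk), at x +28 mm, y -32 mm of the unit. Its switch is rocker1.
- socket2 (a point): Centre of the mouth of socket 2, on the unit's top (45 mm above the desk), at x +28 mm, y +32 mm of the unit. Its switch is rocker2.
- socket3 (a point): Centre of the mouth of socket 3, on the unit's top (45 mm above the desk), at x +28 mm, y +96 mm of the unit. Its switch is rocker3.
- rocker0 (a joint): Red dished rocker switch of socket 0. +0.14 rad = on: bar-marked half pressed down, almost level, its end 50 mm above the desk; ring-marked half sticking up at 20 degrees, its end 56 mm above the desk. -0.14 = off, the mirror image. Stiff: about 3 N on the middle of the raised half tips it, it stays wherever it is left, and meets a stop when the pressed end is at 50 mm, cushioned (6 N/mm).
- rocker1 (a joint): Red dished rocker switch of socket 1. +0.14 rad = on: bar-marked half pressed down, almost level, its end 50 mm above the desk; ring-marked half sticking up at 20 degrees, its end 56 mm above the desk. -0.14 = off, the mirror image. Stiff: about 3 N on the middle of the raised half tips it, it stays wherever it is left, and meets a stop when the pressed end is at 50 mm, cushioned (6 N/mm).
- rocker2 (a joint): Red dished rocker switch of socket 2. +0.14 rad = on: bar-marked half pressed down, almost level, its end 50 mm above the desk; ring-marked half sticking up at 20 degrees, its end 56 mm above the desk. -0.14 = off, the mirror image. Stiff: about 3 N on the middle of the raised half tips it, it stays wherever it is left, and meets a stop when the pressed end is at 50 mm, cushioned (6 N/mm).
- rocker3 (a joint): Red dished rocker switch of socket 3. +0.14 rad = on: bar-marked half pressed down, almost level, its end 50 mm above the desk; ring-marked half sticking up at 20 degrees, its end 56 mm above the desk. -0.14 = off, the mirror image. Stiff: about 3 N on the middle of the raised half tips it, it stays wherever it is left, and meets a stop when the pressed end is at 50 mm, cushioned (6 N/mm).
- pivot0 (a point): Middle of rocker0's face, on its pivot, 49 mm above the desk, at x -40 mm, y -96 mm of the unit. The face is 22 mm wide (unit's x) and 40 mm long (unit's y): the 20 mm half towards the unit's +y, with a white bar, is ON; the one towards -y, with a white ring, is OFF. Press near its end (14 to 18 mm from here): a fingertip that reaches across the pivot blocks it.
- pivot1 (a point): Middle of rocker1's face, on its pivot, 49 mm above the desk, at x -40 mm, y -32 mm of the unit. The face is 22 mm wide (unit's x) and 40 mm long (unit's y): the 20 mm half towards the unit's +y, with a white bar, is ON; the one towards -y, with a white ring, is OFF. Press near its end (14 to 18 mm from here): a fingertip that reaches across the pivot blocks it.
- pivot2 (a point): Middle of rocker2's face, on its pivot, 49 mm above the desk, at x -40 mm, y +32 mm of the unit. The face is 22 mm wide (unit's x) and 40 mm long (unit's y): the 20 mm half towards the unit's +y, with a white bar, is ON; the one towards -y, with a white ring, is OFF. Press near its end (14 to 18 mm from here): a fingertip that reaches across the pivot blocks it.
- pivot3 (a point): Middle of rocker3's face, on its pivot, 49 mm above the desk, at x -40 mm, y +96 mm of the unit. The face is 22 mm wide (unit's x) and 40 mm long (unit's y): the 20 mm half towards the unit's +y, with a white bar, is ON; the one towards -y, with a white ring, is OFF. Press near its end (14 to 18 mm from here): a fingertip that reaches across the pivot blocks it.

How it is judged:
By the outcome, as a careful person would: the job done as asked, in the order asked, and still so for the second after the job is handed in, with the robot touching nothing.
It also fails if it takes over 38 s, if anything falls off the work surface, if the arm or the gripper's body presses on something with over 40 N, if the wrist force passes 120 N, or if a joint passes its speed limit or range.

## Working session

There is one attempt and no reset: what is moved stays moved. The work goes in short steps, each a Python script; the robot and the scene stay as the last script left them, time stands still between calls to the robot, and variables do not carry over. Pictures are saved under pics/ and viewed, at most 10 in all, crops included, and the job is handed in when it is done.

```bash
mkdir -p pics; ls; python3 - <<'E'
from workcell import *
import cv2,numpy as np,pickle
d={n:camera(n) for n in("scene","top")}
pickle.dump(d,open('c.pkl','wb'))
for n in d:
    cv2.imwrite(f'pics/{n}.png',d[n]['image']); print(n,d[n]['fx'],d[n]['cx'],d[n]['cy'],np.round(d[n]['cam_to_world'],3).tolist())
print(read_state()['time'],read_state()['tool_rot'])
E
```

```text
pics
scene 433.5001761961616 279.0505135624574 213.5469619058941 [[0.035, -0.583, 0.812, 1510.6], [0.999, 0.031, -0.02, -48.132], [-0.013, 0.812, 0.584, 789.217], [0.0, 0.0, 0.0, 1.0]]
top 396.5589509369652 284.2926065958138 216.05995113242457 [[-0.009, 0.998, -0.064, 426.816], [-1.0, -0.011, -0.024, -51.334], [-0.024, 0.063, 0.998, 1411.172], [0.0, 0.0, 0.0, 1.0]]
0.1 [[ 9.35630136e-01  3.52981656e-01 -4.45216647e-04]
 [ 3.52981927e-01 -9.35629662e-01  9.46075627e-04]
 [-8.26105585e-05 -1.04233030e-03 -9.99999453e-01]]
```

View pics/scene.png

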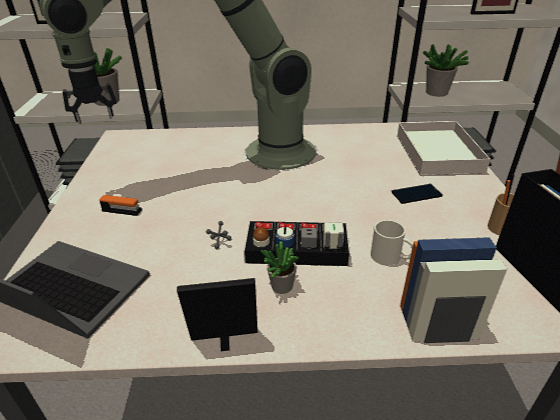

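View pics/top.png

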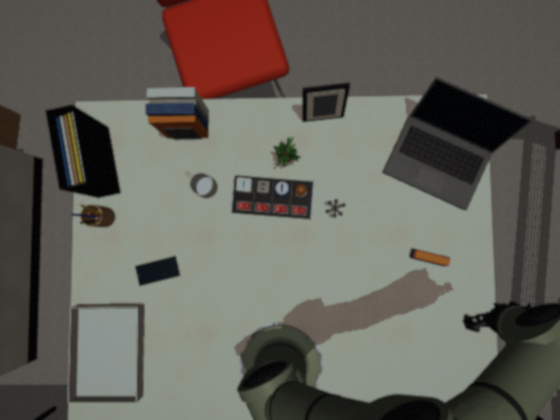

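The scene view shows the unit at about (297,243), with a white box at its right (+y) end (335,235). The top view shows the unit at (272,197), with the rockers in the lower row (row ~208) and the white box at the left end (243,184). I'll measure the rockers and zoom in.

```bash
cat > h.py <<'E'
import numpy as np,cv2
def ray(c,u,v,z):
    T=c['cam_to_world'];d=T[:3,:3]@np.array([(u-c['cx'])/c['fx'],-(v-c['cy'])/c['fy'],-1.]);o=T[:3,3]
    return o+d*(z-o[2])/d[2]
E
python3 - <<'E'
from h import *;import pickle
d=pickle.load(open('c.pkl','rb'));c=d['top'];im=c['image'].astype(int)
m=((im[...,2]>90)&(im[...,2]>2*im[...,1])&(im[...,2]>1.8*im[...,0])).astype(np.uint8)
m[:170]=0
n,_,s,ce=cv2.connectedComponentsWithStats(m)
for i in range(1,n):
    if s[i,4]>10: print(s[i],ce[i].round(1),ray(c,*ce[i],51).round(1))
g=(im.max(2)<75).astype(np.uint8); n,l,s,ce=cv2.connectedComponentsWithStats(g)
i=l[214,236] or l[194,272]
k=np.argmin([abs(ce[j]-[272,197]).sum() if s[j,4]>150 else 1e9 for j in range(n)])
r=cv2.minAreaRect(np.argwhere(l==k)[:,::-1].astype(np.float32)); b=cv2.boxPoints(r)
print(s[k],r); B=[ray(c,*p,45) for p in b]; print(np.round(B,1), ray(c,*r[0],45).round(1))
a=cv2.resize(c['image'][165:230,220:325],None,fx=5,fy=5,interpolation=2)
e=cv2.resize(d['scene']['image'][210:275,235:360],None,fx=4.2,fy=4.2,interpolation=2)[:,:525]
cv2.imwrite('pics/z.png',np.vstack([a,e])[:600])
E
```

```text
[239 203  11   6  56] [244.1 205.4] [551.7 119.3  51. ]
[257 204  11   7  67] [261.9 206.9] [546.   57.8  51. ]
[276 206  10   6  50] [281.3 208.4] [540.1  -9.   51. ]
[294 207  11   7  63] [299.3 209.9] [534.3 -70.7  51. ]
[ 232  178   80   40 1724] ((271.9294128417969, 196.91763305664062), (77.61685943603516, 36.50752639770508), 4.39870548248291)
[[ 529.5  162.9   45. ]
 [ 656.6  153.    45. ]
 [ 632.2 -116.1   45. ]
 [ 506.  -104.8   45. ]] [580.9  23.4  45. ]
```

View pics/z.png

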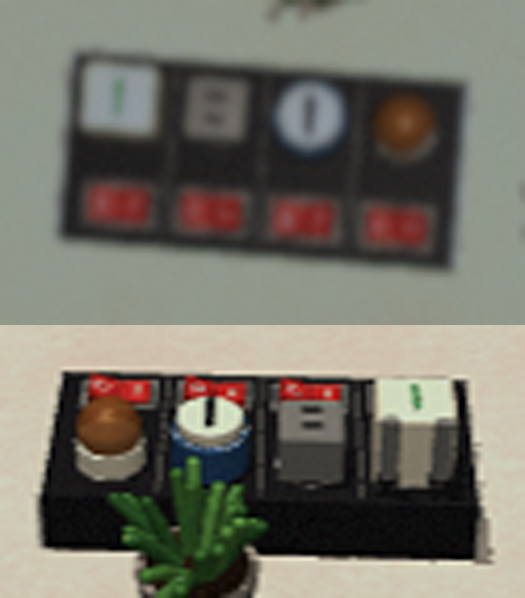

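The crop shows the repeater, with its green stripe and aerials, at the +y end of the unit. That makes it socket3/rocker3. The rocker spacing comes out at 63.6 mm against the nominal 64 mm, and the yaw is about -5.2°. Next I'll close the fingers, hover over the rocker and refine its position with the wrist camera.

```bash
cat >> h.py <<'E'
a=np.arctan2(17.4,190);uy=np.array([np.sin(a),np.cos(a),0]);ux=np.array([np.cos(a),-np.sin(a),0])
R=np.column_stack([uy,ux,[0,0,-1.]])
E
python3 - <<'E'
from workcell import *;from h import *;import pickle
t0=read_state()['time'];print(inverse_kinematics([551,120,170],R))
clamp()
movep([551,120,170],R)
s=read_state();print(t0,s['time'],s['eef_pos'],s['finger_gap'],s['ft_force'])
c=camera('wrist');pickle.dump(c,open('w.pkl','wb'));cv2.imwrite('pics/w.png',c['image'])
print(c['fx'],c['cx'],c['cy'],np.round(c['cam_to_world'],3).tolist())
E
```

```text
[ 0.13836308  0.56875784 -0.64497002  1.7991654   0.42091803  0.91477596
 -0.78447732]
0.1 3.6167 [551.23052265 119.08601886 169.9590926 ] 0.09491093152406087 [0.13413898 0.23634704 0.41496347]
325.19226210127806 276.8859793458641 212.80875253500483 [[0.996, 0.089, 0.026, 558.171], [-0.093, 0.951, 0.294, 194.549], [0.001, -0.295, 0.955, 311.934], [0.0, 0.0, 0.0, 1.0]]
```

View pics/w.png

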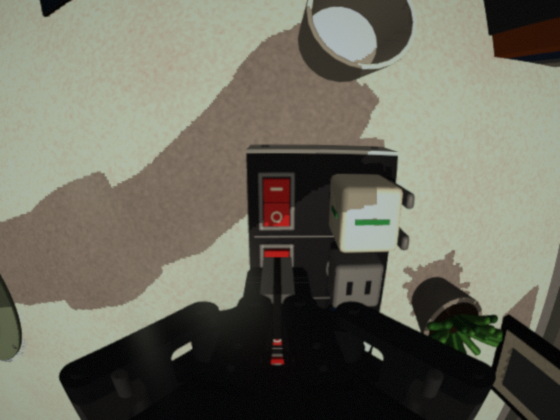

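The wrist view shows rocker3 at (276,202), bar end up at (276,188) and ring end at (276,216), directly in front of the repeater at (363,215). I'll cast its rays with the fisheye model.

```bash
cat >> h.py <<'E'
def fray(c,u,v,z):
    T=np.array(c['cam_to_world']);x,y=(u-c['cx'])/c['fx'],(v-c['cy'])/c['fy'];t=np.hypot(x,y)
    q=np.sin(t)/max(t,1e-9);d=T[:3,:3]@np.array([x*q,-y*q,-np.cos(t)]);o=T[:3,3];return o+d*(z-o[2])/d[2]
E
python3 - <<'E'
from h import *;import pickle
c=pickle.load(open('w.pkl','rb'));im=c['image'].astype(int)
m=((im[...,2]>90)&(im[...,2]>2*im[...,1])).astype(np.uint8);m=cv2.morphologyEx(m,cv2.MORPH_CLOSE,np.ones((9,9)))
n,l,s,ce=cv2.connectedComponentsWithStats(m)
for i in range(1,n):
    if s[i,4]>100: print(s[i],ce[i].round(1))
k=l[202,270];x,y,w,h=s[k][:4]
print('bar end',fray(c,x+w/2,y,50).round(1),'ring end',fray(c,x+w/2,y+h,56).round(1))
print('L',fray(c,x,y+h/2,50).round(1),'R',fray(c,x+w,y+h/2,50).round(1))
# white symbols
wt=((im.min(2)>110)&(l==k))
p=np.argwhere(wt)[:,::-1]
for nm,q,z in(('bar',p[p[:,1]<200],49.5),('ring',p[p[:,1]>=200],53)): print(nm,q.mean(0),fray(c,*q.mean(0),z).round(1))
# range camera check
r=c['range_z'];print([r[v,276] for v in(185,195,203,210,224)])
# unit far(+y) end and socket sanity: repeater top stripe
g=np.argwhere((im[...,1]>1.4*im[...,2])&(im[...,1]>100)&(np.arange(560)[None]>350)&(np.arange(560)[None]<395)&(np.arange(420)[:,None]>210)&(np.arange(420)[:,None]<235))[:,::-1].mean(0)
P=fray(c,*g,101);print('rep',g,P.round(1),'pivot from repeater',(P-68*ux).round(1))
E
```

```text
[ 263  180   27   46 1161] [276.1 202.7]
[264 251  26   6 154] [276.3 253.5]
bar end [553.3 142.   50. ] ring end [549.7 104.4  56. ]
L [540.2 123.6  50. ] R [562.7 121.5  50. ]
bar [nan nan] [nan nan nan]
ring [278. 221.] [551.3 107.6  53. ]
[np.float32(268.4845), np.float32(270.82767), np.float32(272.43506), np.float32(272.67917), np.float32(272.82675)]
rep [372. 222.] [618.6 116.6 101. ] pivot from repeater [550.9 122.8 101. ]<stdin>:13: RuntimeWarning: Mean of empty slice.
  ret = um.true_divide(
```

The pivot from the wrist view is about (551.4, 122.3). That agrees with the repeater-derived (550.9, 122.8) and the unit-box estimate (549.8, 122.6), and the face width comes out at 22.6 mm against the nominal 22 mm. Pressing the ring end now.

```bash
cat >> h.py <<'E'
P3=np.array([551.2,122.3,0]);Z=np.array([0,0,1.])
def press(sgn):
    from workcell import movel,read_state
    p=P3+sgn*16.5*uy-2*ux
    movel(p+68*Z,R)
    f0=read_state()['ft_force'][2]
    for z,v,g in((58,40,5),(46,8,9)):
        hit=movel(p+z*Z,R,max_speed=v,guard=g);s=read_state()
        print(z,hit,s['eef_pos'].round(2) if hasattr(s['eef_pos'],'round') else s['eef_pos'],s['ft_force'],'dF',s['ft_force'][2]-f0,s['time'])
        if hit and z==58: break
E
python3 - <<'E'
from workcell import *;from h import *;import pickle
press(-1)
p=P3-16.5*uy-2*ux
movel(p+110*Z,R);print(read_state()['time'])
c=camera('wrist');cv2.imwrite('pics/w2.png',c['image'][80:320,160:440].repeat(2,0).repeat(2,1))
E
```

```text
58 False [547.65 106.13  57.93] [-0.19411337 -0.34030549 -0.17916722] dF -0.28592100211797244 4.9
46 True [547.8  105.84  48.15] [-1.7259013  -1.36112876  9.83623391] dF 9.729480131691519 6.0333
6.6
```

View pics/w2.png

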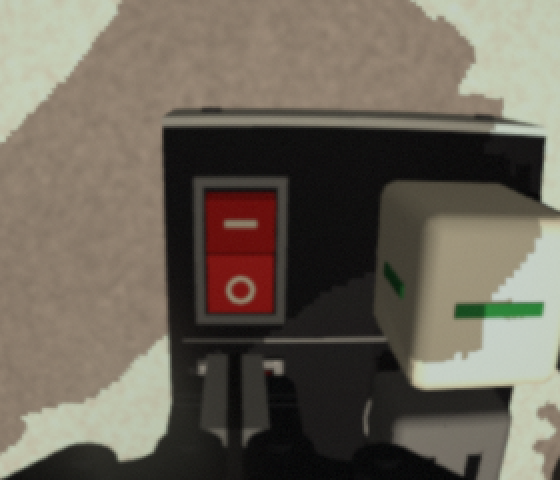

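The ring half now lies flat and the bar half is raised and darker. The stop was met at z≈48.2 mm with 9.7 N, consistent with a 50 mm stop and its 6 N/mm cushion, so the rocker is fully off. I'll wait, then press the bar end.

```bash
python3 - <<'E'
from workcell import *;from h import *
wait(2.2)
press(+1)
p=P3+16.5*uy-2*ux
movel(p+110*Z,R);movel(P3-30*uy-2*ux+180*Z,R);wait(.3);print(read_state()['time'])
cv2.imwrite('pics/w3.png',camera('wrist')['image'][100:340,160:440].repeat(2,0).repeat(2,1))
E
```

```text
58 False [550.7  138.64  57.97] [-0.39186504  0.35953831 -0.08781172] dF 0.584972617730638 9.7583
46 True [550.87 139.21  48.1 ] [-2.42276937 -0.59001226  9.86270144] dF 10.53548576951532 10.9083
12.4833
```

View pics/w3.png

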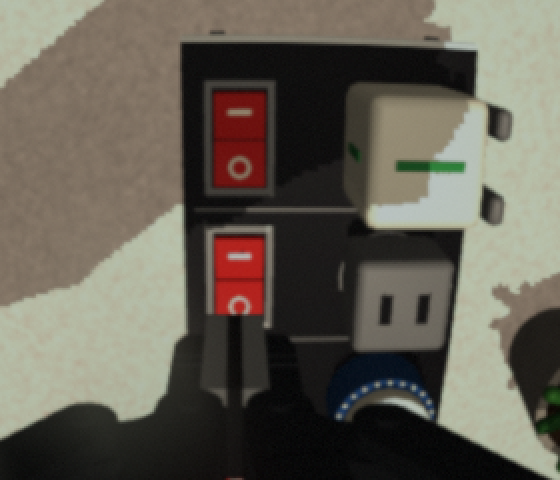

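The bar end met its stop at z≈48.1 mm with about 10 N, and the repeater hasn't shifted. The rocker is in shadow, so I'll confirm its tilt with the range image before handing in.

```bash
python3 - <<'E'
from workcell import *;from h import *
c=camera('wrist');T=np.array(c['cam_to_world']);r=c['range_z']
def pt(u,v):
    x,y=(u-c['cx'])/c['fx'],(v-c['cy'])/c['fy'];t=np.hypot(x,y);q=np.tan(t)/t
    return (T@np.r_[np.array([x*q,-y*q,-1])*r[v,u],1])[:3]
for u,vs in((272,range(147,193,4)),(272,range(220,256,4))):
    print([(round(float((pt(u,v)-P3)@uy),1),round(float(np.mean([pt(u+k,v)[2] for k in range(-5,14)])),1)) for v in vs])
s=read_state();print(s['time'],s['ft_force'])
E
```

```text
[(19.7, 49.6), (16.0, 49.0), (12.7, 49.4), (9.3, 49.1), (5.9, 63.1), (2.5, 48.7), (-1.0, 48.9), (-4.5, 49.8), (-7.5, 51.2), (-10.9, 52.5), (-14.0, 53.6), (-17.1, 54.5)]
[(-44.6, 49.5), (-48.7, 49.0), (-52.2, 49.4), (-56.2, 48.6), (-59.6, 48.6), (-64.3, 48.2), (-67.0, 49.8), (-71.0, 50.7), (46.0, 66.5)]
12.5833 [ 0.49706201 -0.85842034 -0.5502494 ]
```

The range image shows rocker3 fully on: its bar half is level at 49–50 mm and its ring half rises to about 55 mm. Rocker2 still has the same profile.

```bash
python3 -c "
from workcell import *
print(finish_job())"
```

```text
the job is handed in; nothing more can be done
None
```

I restarted the repeater at rocker3: pressed it fully off, left it off for over two seconds, pressed it fully on again, drew the hand clear and handed the job in at about 12.6 s.

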